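# Weigh out a soap refill and shut the tin

### The arm

A 7-joint arm with a two-finger parallel gripper is mounted at the origin on the work surface. World frame = base frame: x ahead of the robot, y to its left, z up, the work surface at z = 0. Lengths are in m, angles in rad, forces in N, time in s.
With the tool pointing down it reaches from about 0.4 to 0.85 m from the base axis. Payload 4.5 kg.
Tool frame: the origin (TCP) lies midway between the tips of the shut fingers; the grasp point (between the pads) lies 19 mm behind it; z points along the fingers, y is the line along which they close (so a half turn about z gives the same grasp; the last joint's range is limited). The gripper opens to 88 mm and grips with 3 to 60 N. Pads are 18 mm wide; open, the fingers measure 123 mm over their backs; the gripper's body (75 mm by 187 mm) begins 45 mm behind the grasp point.
Start: joints at [-1.082, 0.689, -0.195, 1.565, 0.157, 0.902, -0.215], TCP at [0.275, 0.562, 0.239] pointing down, gripper open.
Joint ranges: [-3.01, 3.01], [-0.46, 2.08], [-1.47, 1.51], [0.13, 2.56], [-1, 4.14], [0.04, 2.09], [-2.66, 2.66]. Speed limits (rad/s): [2.57, 2.57, 3.14, 3.14, 3.14, 3.14, 3.14].

### API

Orientations are given as a unit quaternion [x, y, z, w].
In Python, from plant import sensors, eyes, finish_job gives the robot as it stands.
- The arm moves only by the tool send_rows, never from a script. Its argument "rows" is text: rows parted by semicolons, each of 4 numbers parted by spaces: the shift along the tool's x, y, z normalised to -1 to 1, where 1 is 30 cm, then the turn about the tool's z normalised to -1 to 1, where 1 is 2 pi rad. A call has 1 to 10 rows; each row is the pose to reach, as a shift and turn from the pose commanded when the call began, along the tool's axes at that moment, turning the shorter way round; what a row does not reach only later rows make up. A row lasts 1/12 s, in which the tool goes at most 41.7 mm and 7.16 degrees, less where a joint would pass 70% of its speed; a pose out of reach is approached as far as the arm can. A call with a number of a shift or a turn outside -1 to 1 is refused whole. A call with a gripper value outside its range is refused whole. "jaw" is the closure, from -1 (fully open) to 1 (shut), set as the call begins (left out, the last holds). The fingers move at their own pace and stop on an object; "force" is the grip in N (left out, the last holds). Time passes only in rows, so rows that repeat a pose let the fingers close. It gives the time, the measured TCP pose, the force, the opening and the grip force at its end, in the units of the state.
- sensors.get_state(): the state, without advancing time (a new reading comes with each control period).
- eyes.snapshot(name): name is "scene" or "top" or "wrist"; returns (picture, depth): 420x560x3 uint8, red, green, blue; 420x560 float32, m along the optical axis (not along the pixel's ray), 0 where there is no reading.
- eyes.calibration(name): a dict with "fov_y" (degrees; the focal length in pixels is half the picture's height over the tangent of half this angle, whatever the lens; pixels are square), "cx", "cy" (the principal point, pixels), "world_from_camera" (4x4, takes a point from camera to world coordinates). Camera axes: x right, y down, z forward; pixel columns grow to the right and rows downward; lengths in m; the calibration is good to about 2 mm. A picture is of the moment at which its call begins: read the wrist's pose just before it. calibration takes no time and is no camera call; for the wrist camera it gives the pose at the moment of the call.
- finish_job(): hands the job in; it is judged then, once.
The state is a dict: "clock": time; "q": joint angles; "qd": joint speeds; "joint_torque": joint torques, N m; "tool_pos": TCP position; "eef_rot": TCP orientation; "contact_force": force on the tool from outside, world axes, zero at the start; "moment": the same for the moment, N m; "opening": opening from 0.0 (shut) to 1.0 (fully open); "finger_force": force on a finger pad.
Only numpy, scipy, OpenCV 4.12 (cv2) and the standard library are available. Lean on these libraries where they do the work, as an engineer would, in place of code of your own. Each camera call takes 0.05 s, during which the arm holds its last target. There are 200 camera calls.

### The job

The pump dispenser is empty, so weigh out a soap refill: leave the big yellow soap puck on the pan of the spring scale and add green soap tablets from the open tin to the pan until the red pointer comes to rest inside the green band of the dial. Then swing the tin's hinged lid over the tablets left inside and press it firmly down until it is fully shut. Leave the other things on the vanity where they stand.

Things in the scene. Friction and masses are not known exactly. Their poses are not given: they have to be found in the camera images.
- scale: Cream spring scale, fixed to the table. Origin: underside of the housing, centred below the pan; z up, local +x runs towards the sloping dial. Housing 140 x 170 x 60 mm (x, y, z); the dial console reaches out to x = +170 mm at up to 90 mm height. The dial, 94 mm across, faces up and to +x; tick marks every 20 g.
- pan_floor (a point): Centre of the upper face of the steel scale pan, 125 mm above the table when the pan is empty; it sinks as the pan is loaded. Axes as the scale. The pan is a flat tray 130 mm (x) by 220 mm (y) outside, with a rim 6 mm high and 3 mm thick round it.
- pan (a joint): Sinking of the pan in m: 0 empty, 0.048 at the stop, 0.0056 for each 20 g. The green band is 0.0280 to 0.0348 (100 to 124 g, puck included).
- pointer (a joint): Turn of the red pointer in rad, clockwise as seen facing the dial; 0 with the pan empty (lower left), 87.5 rad per m of pan sinking. The green band is 2.45 to 3.045, right of the dial's top.
- tin: Open rectangular aluminium tin, fixed to the table: 120 mm (local x) by 200 mm (local y) by 35 mm high, walls and floor 3 mm. Origin at the centre of its underside. Its lid is hinged along the +x rim.
- lid (a joint): Angle of the tin's lid in rad: 0 fully shut, 1.9 as far open as it goes (leaning outward past upright). The hinge is stiff: the lid stays where it is left.
- lid_hinge (a point): On the lid's hinge line, at its middle, 35.5 mm above the table; the axes turn with the lid (at 0 they are the tin's): the lid reaches from here to its local -x, its outer face is at local z = +4 mm.
- lid_edge (a point): Middle of the lid's free edge, on the outer face, 120 mm from the hinge. The lid is an aluminium plate 120 x 200 x 4 mm with a small tab, 40 mm wide, reaching 11 mm further at the free edge.
- tablet0: Green (mint) soap tablet, a flat disc 36 mm in diameter and 22 mm high, about 20 g, lying flat in the tin at the start. Origin at the centre of its underside.
- tablet1: Green (mint) soap tablet, a flat disc 36 mm in diameter and 22 mm high, about 20 g, lying flat in the tin at the start. Origin at the centre of its underside.
- tablet2: Green (mint) soap tablet, a flat disc 36 mm in diameter and 22 mm high, about 20 g, lying flat in the tin at the start. Origin at the centre of its underside.
- tablet3: Green (mint) soap tablet, a flat disc 36 mm in diameter and 22 mm high, about 20 g, lying flat in the tin at the start. Origin at the centre of its underside.
- puck: Big yellow soap puck, a disc 60 mm in diameter and 28 mm high, lying on the pan towards its local +y end; its weight differs from time to time (about 50 to 90 g). Origin at the centre of its underside.
- dispenser: Empty white lever-pump dispenser, 68 mm in diameter, 186 mm high, a bystander. Origin under its centre.
- mug: Black ceramic mug of pencils, 80 mm in diameter, 155 mm high with the pencils, a bystander. Origin under its centre.
- lipsticks: Clear acrylic stand with five lipsticks, 60 x 100 mm, 72 mm high, a bystander. Origin under its centre.
- curler: Steel eyelash curler lying flat, 130 x 72 mm, 12 mm high, a bystander. Origin under its middle, loops towards local -x.
Things that resemble listed ones, but are neither listed nor needed, are in the scene too. What is shaped like the tablet1 but blue or orange is not meant.

How it is judged:
On the way, in this order (a step that is already met when the one before it is completed fails the run):
1. with the puck and added tablets on the pan and nothing touched by the fingers, the pointer rests in the green band (value of joint pan between 0.0276 and 0.0352 m and velocity of joint pan between -0.004 and 0.004 m/s and ((x of tablet0 in the frame of pan_floor between -0.064 and 0.064 m and y of tablet0 in the frame of pan_floor between -0.109 and 0.109 m and z of tablet0 in the frame of pan_floor between -0.004 and 0.06 m) or (x of tablet0 in the frame of tin between -0.058 and 0.058 m and y of tablet0 in the frame of tin between -0.098 and 0.098 m and z of tablet0 in the frame of tin between -0.002 and 0.02 m)) and ((x of tablet1 in the frame of pan_floor between -0.064 and 0.064 m and y of tablet1 in the frame of pan_floor between -0.109 and 0.109 m and z of tablet1 in the frame of pan_floor between -0.004 and 0.06 m) or (x of tablet1 in the frame of tin between -0.058 and 0.058 m and y of tablet1 in the frame of tin between -0.098 and 0.098 m and z of tablet1 in the frame of tin between -0.002 and 0.02 m)) and ((x of tablet2 in the frame of pan_floor between -0.064 and 0.064 m and y of tablet2 in the frame of pan_floor between -0.109 and 0.109 m and z of tablet2 in the frame of pan_floor between -0.004 and 0.06 m) or (x of tablet2 in the frame of tin between -0.058 and 0.058 m and y of tablet2 in the frame of tin between -0.098 and 0.098 m and z of tablet2 in the frame of tin between -0.002 and 0.02 m)) and ((x of tablet3 in the frame of pan_floor between -0.064 and 0.064 m and y of tablet3 in the frame of pan_floor between -0.109 and 0.109 m and z of tablet3 in the frame of pan_floor between -0.004 and 0.06 m) or (x of tablet3 in the frame of tin between -0.058 and 0.058 m and y of tablet3 in the frame of tin between -0.098 and 0.098 m and z of tablet3 in the frame of tin between -0.002 and 0.02 m)) and x of puck in the frame of pan_floor between -0.064 and 0.064 m and y of puck in the frame of pan_floor between -0.109 and 0.109 m and z of puck in the frame of pan_floor between -0.004 and 0.03 m and contact force between the fingers and anything else below 0.2 N), for 0.4 s.
2. the tin's lid is pressed down shut by the fingers (2 N or more, within 0.04 rad of shut) (value of joint lid below 0.04 rad and contact force between the fingers and anything else above 2 N), for 0.05 s.
At the end, for the whole second after the job is handed in: The pan rests sunk between 0.0276 and 0.0352 m (pointer in the green band), still within 4 mm/s; the puck and every tablet used lie on the pan, every other tablet lies in the tin; the lid is within 0.04 rad of shut (value of joint pan between 0.0276 and 0.0352 m and velocity of joint pan between -0.004 and 0.004 m/s and ((x of tablet0 in the frame of pan_floor between -0.064 and 0.064 m and y of tablet0 in the frame of pan_floor between -0.109 and 0.109 m and z of tablet0 in the frame of pan_floor between -0.004 and 0.06 m) or (x of tablet0 in the frame of tin between -0.058 and 0.058 m and y of tablet0 in the frame of tin between -0.098 and 0.098 m and z of tablet0 in the frame of tin between -0.002 and 0.02 m)) and ((x of tablet1 in the frame of pan_floor between -0.064 and 0.064 m and y of tablet1 in the frame of pan_floor between -0.109 and 0.109 m and z of tablet1 in the frame of pan_floor between -0.004 and 0.06 m) or (x of tablet1 in the frame of tin between -0.058 and 0.058 m and y of tablet1 in the frame of tin between -0.098 and 0.098 m and z of tablet1 in the frame of tin between -0.002 and 0.02 m)) and ((x of tablet2 in the frame of pan_floor between -0.064 and 0.064 m and y of tablet2 in the frame of pan_floor between -0.109 and 0.109 m and z of tablet2 in the frame of pan_floor between -0.004 and 0.06 m) or (x of tablet2 in the frame of tin between -0.058 and 0.058 m and y of tablet2 in the frame of tin between -0.098 and 0.098 m and z of tablet2 in the frame of tin between -0.002 and 0.02 m)) and ((x of tablet3 in the frame of pan_floor between -0.064 and 0.064 m and y of tablet3 in the frame of pan_floor between -0.109 and 0.109 m and z of tablet3 in the frame of pan_floor between -0.004 and 0.06 m) or (x of tablet3 in the frame of tin between -0.058 and 0.058 m and y of tablet3 in the frame of tin between -0.098 and 0.098 m and z of tablet3 in the frame of tin between -0.002 and 0.02 m)) and x of puck in the frame of pan_floor between -0.064 and 0.064 m and y of puck in the frame of pan_floor between -0.109 and 0.109 m and z of puck in the frame of pan_floor between -0.004 and 0.03 m and value of joint lid below 0.04 rad); the robot touches nothing.
It fails at once if the pump dispenser is shifted more than 30 mm or tipped (distance of dispenser from where it was at the start of the episode above 0.03 m or angle between dispenser's own z axis and vertical above 0.3 rad).
It fails at once if the mug of pencils is shifted more than 30 mm or tipped (distance of mug from where it was at the start of the episode above 0.03 m or angle between mug's own z axis and vertical above 0.3 rad).
It fails at once if the lipstick stand is shifted more than 30 mm or tipped (distance of lipsticks from where it was at the start of the episode above 0.03 m or angle between lipsticks's own z axis and vertical above 0.3 rad).
It fails at once if the eyelash curler is shifted more than 30 mm or tipped (distance of curler from where it was at the start of the episode above 0.03 m or angle between curler's own z axis and vertical above 0.3 rad).
It fails at once if the big puck leaves the pan (not (x of puck in the frame of pan_floor between -0.064 and 0.064 m and y of puck in the frame of pan_floor between -0.109 and 0.109 m and z of puck in the frame of pan_floor between -0.004 and 0.05 m)).
It also fails if it takes over 72 s, if anything falls off the work surface, if the arm or the gripper's body presses on something with over 40 N, if the wrist force passes 120 N, or if a joint passes its speed limit or range.

## Working session

There is one attempt and no reset: what is moved stays moved. The work goes in short steps, Python scripts to look and compute and a tool call to move; the robot and the scene stay as the last step left them, time stands still between calls to the robot, and variables do not carry over. Pictures are saved under pics/ and viewed, at most 10 in all, crops included, and the job is handed in when it is done.

Besides the shell and the picture viewer there is one more tool, called after "Request:" as name(argument=value, ...), one argument or row to a line, values as JSON. send_rows: Moves the arm, as the interface text tells. Scaled input: -1 to 1 covers 30 cm each way for a shift and 2 pi rad each way for a turn. Its arguments: {"type":"object","properties":{"rows":{"type":"string"},"jaw":{"type":"number"},"force":{"type":"number"}},"required":["rows"]}

```bash
mkdir -p pics; ls
cat > h.py <<'E'
import numpy as np, cv2
from plant import sensors, eyes, finish_job
def snap(n):
    c=eyes.calibration(n); p,d=eyes.snapshot(n); return p,d,c
def pts(d,c,uv):
    # world points from depth at pixels
    uv=np.asarray(uv,int); z=d[uv[:,1],uv[:,0]]
    f=210/np.tan(np.radians(c["fov_y"])/2)
    p=np.c_[(uv[:,0]-c["cx"])/f*z,(uv[:,1]-c["cy"])/f*z,z,np.ones(len(z))]
    return (p@np.array(c["world_from_camera"]).T)[:,:3]
def ray(c,uv,h):
    f=210/np.tan(np.radians(c["fov_y"])/2); uv=np.asarray(uv,float)
    T=np.array(c["world_from_camera"]); r=np.c_[(uv[:,0]-c["cx"])/f,(uv[:,1]-c["cy"])/f,np.ones(len(uv))]@T[:3,:3].T
    return T[:3,3]+r*((h-T[2,3])/r[:,2])[:,None]
def blobs(p,lo,hi,amin=60):
    m=cv2.inRange(cv2.cvtColor(p,cv2.COLOR_RGB2HSV),lo,hi)
    m=cv2.morphologyEx(m,cv2.MORPH_OPEN,np.ones((3,3)))
    n,l,s,ce=cv2.connectedComponentsWithStats(m)
    return [(ce[i],s[i],l==i) for i in range(1,n) if s[i][4]>=amin]
def save(p,n): cv2.imwrite("pics/"+n,p[:,:,::-1])
E
python3 - <<'E'
from h import *
for n in("top","scene"):
    p,d,c=snap(n); save(p,n+"0.png"); np.savez(n+"0.npz",p=p,d=d,T=c["world_from_camera"],f=c["fov_y"],cx=c["cx"],cy=c["cy"]); print(n,c)
s=sensors.get_state(); print(s)
E
```

```text
pics
top {'fov_y': 48.53203039890599, 'cx': 276.4437618534, 'cy': 213.01403671020083, 'world_from_camera': array([[-0.00864035, -0.9771111 ,  0.2125541 ,  0.32848785],
       [-0.99996158,  0.00812901, -0.00327949,  0.06167377],
       [ 0.00147657, -0.21257427, -0.9771438 ,  1.29755156],
       [ 0.        ,  0.        ,  0.        ,  1.        ]])}
scene {'fov_y': 57.314877178906, 'cx': 281.63361168619053, 'cy': 205.73858587248318, 'world_from_camera': array([[ 0.6991676 ,  0.57721002, -0.42189247,  0.9312641 ],
       [ 0.71489845, -0.57201872,  0.40213777, -0.28703293],
       [-0.00921244, -0.58277198, -0.81258351,  0.79364411],
       [ 0.        ,  0.        ,  0.        ,  1.        ]])}
{'clock': 0.1, 'q': array([-1.08218401,  0.68991046, -0.19451976,  1.56620675,  0.15732568,
        0.90247314, -0.21506517]), 'qd': array([-0.00090508, -0.00088297,  0.0002152 , -0.00499739, -0.00161398,
        0.00064249, -0.00125744]), 'joint_torque': array([-3.07676441e-03, -5.28494632e+01, -1.27131779e+00, -1.53836095e+01,
       -5.25413838e-02,  2.04245589e-03,  4.39670350e-05]), 'tool_pos': array([0.27436275, 0.56095587, 0.23799262]), 'eef_rot': array([ 2.25391369e-01,  9.74267975e-01, -7.93811836e-04, -1.16438768e-04]), 'contact_force': array([ 0.06738377, -0.01171959,  0.13765769]), 'moment': array([ 0.02093745, -0.00691608, -0.00151682]), 'finger_force': 0.0, 'opening': 1.000723756268154}
```

View pics/top0.png

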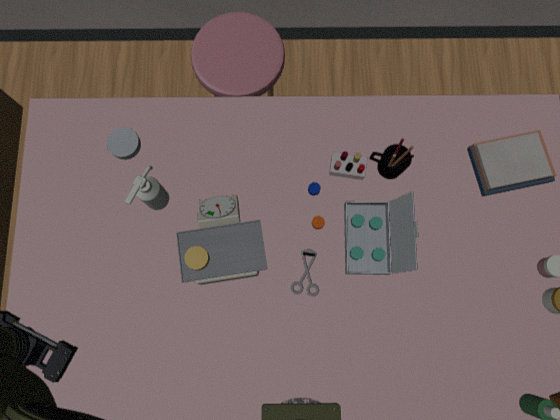

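View pics/scene0.png

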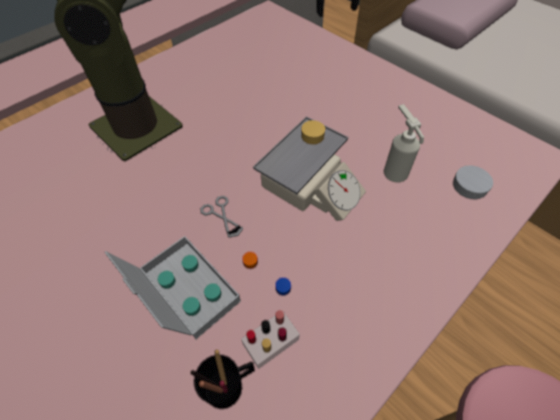

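The top view shows four green tablets in the tin at (357,221), (376,223), (357,253) and (378,254). The lookalikes are a blue disc at (314,188), an orange disc at (318,222) and the yellow puck at (196,258) on the pan. The scene view shows the same four tablets at (166,279), (190,262), (191,305) and (213,292). I choose the four green ones inside the tin.

```bash
python3 - <<'E'
from h import *
def load(n):
    z=np.load(n+"0.npz"); return z["p"],z["d"],dict(fov_y=float(z["f"]),cx=float(z["cx"]),cy=float(z["cy"]),world_from_camera=z["T"])
for n,box in(("top",(340,195,420,280)),("scene",(140,235,240,330))):
    p,d,c=load(n); print(n)
    for ce,s,m in blobs(p,(70,70,50),(95,255,255),40):
        if box[0]<ce[0]<box[2] and box[1]<ce[1]<box[3]:
            ys,xs=np.nonzero(m); w=pts(d,c,np.c_[xs,ys]); hi=np.percentile(w[:,2],80)
            print("tab",ce.round(1),s[4],"topdepth",np.median(w[w[:,2]>hi-.003],0).round(4),"ray z.025",ray(c,[ce],.025)[0].round(4))
    for ce,s,m in blobs(p,(18,100,80),(30,255,255),60):
        if s[4]<2500:
            ys,xs=np.nonzero(m); w=pts(d,c,np.c_[xs,ys]); print("yel",ce.round(1),s[4],np.median(w,0).round(4))
p,d,c=load("top")
yy,xx=np.mgrid[0:420,0:560]; W=pts(d,c,np.c_[xx.ravel(),yy.ravel()]).reshape(420,560,3)
def rect(mask,n):
    q=W[mask][:,:2].astype(np.float32); r=cv2.minAreaRect(q*1000); print(n,mask.sum(),r,"z",np.median(W[mask][:,2]))
    print(cv2.boxPoints(r).round(0).tolist())
reg=lambda a,b,e,f:(xx>a)&(xx<e)&(yy>b)&(yy<f)
rect(reg(170,215,275,290)&(W[...,2]>.09)&(W[...,2]<.125),"pan")
rect(reg(340,195,392,282)&(W[...,2]>.024)&(W[...,2]<.045),"tin")
m=reg(385,185,425,280)&(W[...,2]>.05); q=W[m]; 
ce=q.mean(0); u,s,v=np.linalg.svd(q-ce,full_matrices=False); print("lid",m.sum(),ce,v[2],q.min(0),q.max(0), s)
print("table z",np.median(W[320:380,150:250,2]),"panpix", W[245,240],W[265,230],W[235,200])
print("objs z lipst",W[reg(330,148,368,182)][:,2].max(),W[165,350],"mug",W[160,394])
E
python3 - <<'E'
import cv2,numpy as np
t=cv2.imread("pics/top0.png"); s=cv2.imread("pics/scene0.png")
a=cv2.resize(t[180:280,335:425],(400,444),interpolation=2); b=cv2.resize(s[155:225,310:380],(390,390),interpolation=2)
o=np.zeros((444,790,3),np.uint8); o[:,:400]=a; o[:390,400:]=b; cv2.imwrite("pics/crop1.png",o)
E
```

```text
top
tab [357.  220.4] 128 topdepth [ 0.583  -0.1665  0.0256] ray z.025 [ 0.5825 -0.167   0.025 ]
tab [375.1 222.6] 130 topdepth [ 0.5768 -0.2187  0.0259] ray z.025 [ 0.5756 -0.2171  0.025 ]
tab [356.1 252.6] 131 topdepth [ 0.4914 -0.1625  0.0257] ray z.025 [ 0.4923 -0.1604  0.025 ]
tab [378.1 254.1] 136 topdepth [ 0.4878 -0.2218  0.0258] ray z.025 [ 0.4876 -0.2204  0.025 ]
yel [196.2 257.5] 417 [0.4702 0.2601 0.1315]
yel [557.  298.4] 91 [ 0.3638 -0.6734  0.0626]
scene
tab [189.5 262.9] 203 topdepth [ 0.4966 -0.1614  0.0245] ray z.025 [ 0.4997 -0.1622  0.025 ]
tab [165.9 279. ] 221 topdepth [ 0.4915 -0.2217  0.0246] ray z.025 [ 0.4952 -0.2222  0.025 ]
tab [212.1 292. ] 226 topdepth [ 0.5865 -0.1681  0.0246] ray z.025 [ 0.5894 -0.1691  0.025 ]
tab [191.  305.7] 240 topdepth [ 0.5797 -0.2185  0.0246] ray z.025 [ 0.5824 -0.2193  0.025 ]
yel [312.8 131.6] 431 [0.4794 0.254  0.1305]
yel [265.9 343.9] 75 [ 0.7596 -0.1688  0.0709]
pan 3900 ((489.8127136230469, 200.7680206298828), (130.91827392578125, 220.42173767089844), 8.318394660949707) z 0.10379971392392173
[[409.0, 300.0], [441.0, 82.0], [571.0, 101.0], [539.0, 319.0]]
tin 768 ((534.4583129882812, -194.61790466308594), (125.53243255615234, 200.5674591064453), 88.39836883544922) z 0.029711807401061052
[[432.0, -255.0], [633.0, -260.0], [636.0, -135.0], [436.0, -129.0]]
lid 1771 [ 0.52888524 -0.26950714  0.11788269] [ 0.04555314  0.97133693 -0.23330127] [ 0.32848785 -0.29182938  0.05003432] [0.63276335 0.06167377 1.29755156] [5.28926264 2.35799177 0.68591054]
table z 7.094652938333113e-05 panpix [0.5039142  0.15231582 0.10691255] [0.45298268 0.17776106 0.10354901] [0.5315809  0.25671234 0.10284499]
objs z lipst 1.2975515623051268 [ 0.72794107 -0.14581705  0.0744796 ] mug [ 0.7644648  -0.28614843  0.00607983]
```

View pics/crop1.png

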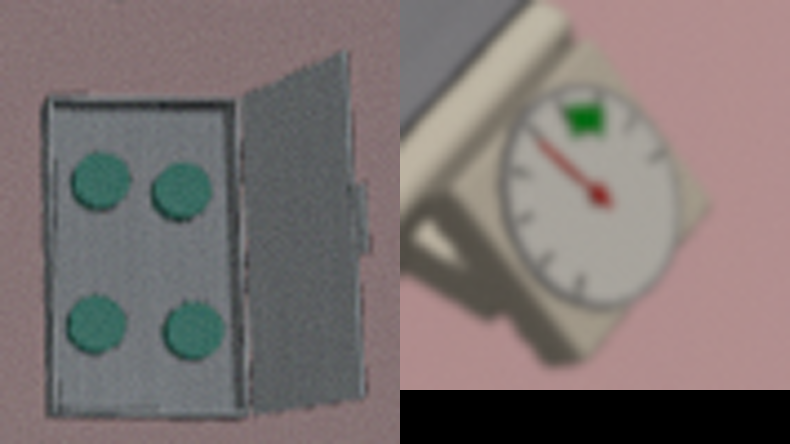

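The crop confirms four mint tablets in the tin and an open lid. The pointer stands short of the green band. The pan sits at z of about 0.1035, so it has sunk about 21 mm (roughly 77 g), and I expect to need two tablets.

```bash
cat >> h.py <<'E'
from scipy.spatial.transform import Rotation as Ro
def legs(L):
    """L: list of (x,y,z,deg of tool-y in world); prints row numbers for each leg in turn"""
    s=sensors.get_state(); p=s["tool_pos"]; R=Ro.from_quat(s["eef_rot"]).as_matrix(); a=np.degrees(np.arctan2(R[1,1],R[0,1]))
    print("now",s["clock"],p.round(4),a.round(2),"open",round(s["opening"],3))
    for x,y,z,b in L:
        t=np.radians(a); ty=np.array([np.cos(t),np.sin(t),0]); tz=np.array([0,0,-1.]); tx=np.cross(ty,tz)
        dl=np.array([x,y,z])-p; tu=-((b-a+180)%360-180)
        n=max(np.linalg.norm(dl)/.0417,abs(tu)/7.16)
        print((x,y,z,b),"row %.4f %.4f %.4f %.4f"%(dl@tx/.3,dl@ty/.3,dl@tz/.3,tu/360),"n=%.1f"%n)
        p=np.array([x,y,z]); a=b
E
python3 - <<'E'
from h import *
legs([(.45,.25,.24,20),(.53,0,.2,-1.5),(.586,-.167,.13,-1.5)])
E
```

```text
now 0.1 [0.2744 0.561  0.238 ] 63.95 open 1.001
(0.45, 0.25, 0.24, 20) row -0.9812 -0.6741 -0.0067 0.1221 n=8.6
(0.53, 0, 0.2, -1.5) row -0.8743 -0.0344 0.1333 0.0597 n=6.4
(0.586, -0.167, 0.13, -1.5) row -0.5516 0.2012 0.2333 -0.0000 n=4.5
```

Request:
send_rows(
  rows="-0.98 -0.674 -0.007 0.122;-0.98 -0.674 -0.007 0.122;-0.98 -0.674 -0.007 0.122;-0.98 -0.674 -0.007 0.122;-0.98 -0.674 -0.007 0.122;-0.98 -0.674 -0.007 0.122;-0.98 -0.674 -0.007 0.122;-0.98 -0.674 -0.007 0.122;-0.98 -0.674 -0.007 0.122;-0.98 -0.674 -0.007 0.122",
  jaw=-0.14,
  force=15,
)

```text
clock: 0.93
tool_pos: [0.4529, 0.2437, 0.2407]
eef_rot: [0.578, 0.816, -0.001, 0.002]
contact_force: [-0.2, -0.5, 0.2]
opening: 0.575
finger_force: 0.0
```

Request:
send_rows(
  rows="-0.874 -0.034 0.133 0.06;-0.874 -0.034 0.133 0.06;-0.874 -0.034 0.133 0.06;-0.874 -0.034 0.133 0.06;-0.874 -0.034 0.133 0.06;-0.874 -0.034 0.133 0.06;-0.874 -0.034 0.133 0.06;-0.874 -0.034 0.133 0.06;-0.874 -0.034 0.133 0.06",
)

```text
clock: 1.68
tool_pos: [0.5298, 0.0011, 0.2005]
eef_rot: [0.717, 0.697, -0.0, -0.001]
contact_force: [0.6, 0.9, -1.1]
opening: 0.569
finger_force: 0.0
```

Request:
send_rows(
  rows="-0.552 0.201 0.233 0;-0.552 0.201 0.233 0;-0.552 0.201 0.233 0;-0.552 0.201 0.233 0;-0.552 0.201 0.233 0;-0.552 0.201 0.233 0;-0.552 0.201 0.233 0",
)

```text
clock: 2.27
tool_pos: [0.5858, -0.1645, 0.1304]
eef_rot: [0.716, 0.698, 0.0, -0.001]
contact_force: [-0.4, 1.4, 1.0]
opening: 0.568
finger_force: 0.0
```

```bash
cat >> h.py <<'E'
def wristtabs():
    p,d,c=snap("wrist")
    for ce,s,m in blobs(p,(70,70,40),(95,255,255),150):
        ys,xs=np.nonzero(m); w=pts(d,c,np.c_[xs,ys]); z=np.percentile(w[:,2],70); k=abs(w[:,2]-z)<.003
        (u,v),r=cv2.minEnclosingCircle((w[k][:,:2]*1000).astype(np.float32)); print("tab",ce.round(0),s[:5],"top z",z.round(4),"c",round(u/1000,4),round(v/1000,4),"r",round(r,1),"mean",w[k].mean(0).round(4))
    return p,d,c
E
python3 - <<'E'
from h import *
p,d,c=wristtabs(); save(p,"wr1.png")
legs([(.586,-.167,.03,-1.5),(.586,-.167,.0065,-1.5)])
print(sensors.get_state()["contact_force"])
E
```

```text
tab [172. 205.] [ 148  182   49   47 1755] top z 0.0253 c 0.4941 -0.1617 r 17.8 mean [ 0.4946 -0.1611  0.025 ]
tab [282. 210.] [ 261  187   43   47 1596] top z 0.0253 c 0.5847 -0.1684 r 17.8 mean [ 0.5848 -0.1679  0.025 ]
tab [275. 265.] [ 255  242   41   46 1504] top z 0.0252 c 0.5774 -0.2192 r 18.1 mean [ 0.5778 -0.2183  0.025 ]
tab [175. 269.] [ 154  247   45   46 1462] top z 0.0253 c 0.4899 -0.2221 r 17.9 mean [ 0.4889 -0.2202  0.025 ]
now 2.3167 [ 0.586  -0.1629  0.1309] -1.39 open 0.572
(0.586, -0.167, 0.03, -1.5) row -0.0138 0.0003 0.3363 0.0003 n=2.4
(0.586, -0.167, 0.0065, -1.5) row 0.0000 0.0000 0.0783 -0.0000 n=0.6
[-0.2660148   0.15287162  0.0996585 ]
```

View pics/wr1.png

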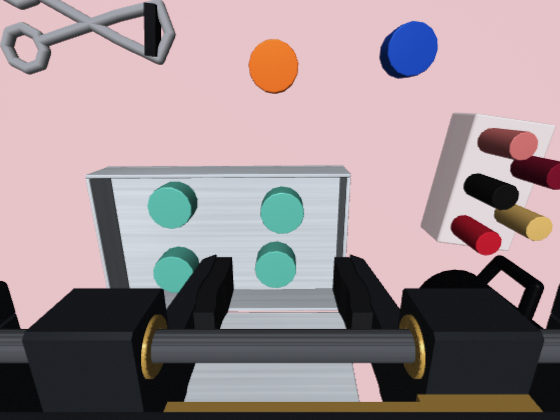

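The wrist view shows all four tablets in the tin. The target is at (282,210), at world (0.585,-0.168) with its top at 25 mm. I move down partway and check.

Request:
send_rows(
  rows="-0.014 0 0.3 0;-0.014 0 0.3 0;-0.014 0 0.3 0;-0.014 0 0.3 0;-0.014 0 0.3 0;-0.014 0 0.3 0",
)

```text
clock: 2.82
tool_pos: [0.5875, -0.1697, 0.0436]
eef_rot: [0.716, 0.698, 0.001, 0.002]
contact_force: [0.3, 0.3, 1.1]
opening: 0.571
finger_force: 0.0
```

Run:
```python
from h import *
legs([(.585,-.168,.0065,-1.5)])
```

```text
now 2.8167 [ 0.5875 -0.1697  0.0436] -1.5 open 0.571
(0.585, -0.168, 0.0065, -1.5) row 0.0053 -0.0086 0.1236 0.0000 n=0.9
```

Request:
send_rows(
  rows="0.004 -0.008 0.06 0;0.004 -0.008 0.12 0;0.004 -0.008 0.12 0;0.004 -0.008 0.12 0",
)

```text
clock: 3.15
tool_pos: [0.584, -0.1691, 0.0065]
eef_rot: [0.717, 0.697, 0.0, 0.001]
contact_force: [-0.4, -0.3, 0.0]
opening: 0.573
finger_force: 0.0
```

Request:
send_rows(
  rows="0 0 0 0;0 0 0 0;0 0 0 0;0 0 0 0;0 0 0 0;0 0 0 0",
  jaw=1,
  force=15,
)

```text
clock: 3.65
tool_pos: [0.5844, -0.1695, 0.0066]
eef_rot: [0.717, 0.697, 0.001, 0.001]
contact_force: [0.1, 0.7, 6.9]
opening: 0.404
finger_force: 15.0
```

Request:
send_rows(
  rows="0 0 -0.1 0;0 0 -0.2 0;0 0 -0.33 0;0 0 -0.47 0;0 0 -0.6 0;0 0 -0.6 0;0 0 -0.6 0",
)

```text
clock: 4.23
tool_pos: [0.5849, -0.1698, 0.188]
eef_rot: [0.717, 0.697, 0.002, 0.003]
contact_force: [-0.5, -0.1, -0.2]
opening: 0.403
finger_force: 15.0
```

Run:
```python
from h import *
legs([(.545,0,.19,3),(.502,.122,.17,8.3),(.502,.122,.112,8.3)])
```

```text
now 4.2333 [ 0.5849 -0.1698  0.188 ] -1.59 open 0.403
(0.545, 0, 0.19, 3) row 0.5620 -0.1487 -0.0066 -0.0128 n=4.2
(0.502, 0.122, 0.17, 8.3) row 0.4136 -0.1219 0.0667 -0.0147 n=3.1
(0.502, 0.122, 0.112, 8.3) row 0.0000 0.0000 0.1933 -0.0000 n=1.4
```

Gripped (opening 0.403, or 35.5 mm, which matches a tablet). I carry it to the pan.

Request:
send_rows(
  rows="0.562 -0.149 -0.007 -0.013;0.562 -0.149 -0.007 -0.013;0.562 -0.149 -0.007 -0.013;0.562 -0.149 -0.007 -0.013;0.562 -0.149 -0.007 -0.013;0.562 -0.149 -0.007 -0.013",
)

```text
clock: 4.73
tool_pos: [0.5414, 0.0052, 0.1859]
eef_rot: [0.685, 0.729, -0.0, -0.002]
contact_force: [0.1, -1.0, 0.3]
opening: 0.407
finger_force: 15.0
```

Request:
send_rows(
  rows="0.414 -0.122 0.067 -0.015;0.414 -0.122 0.067 -0.015;0.414 -0.122 0.067 -0.015;0.414 -0.122 0.067 -0.015;0.414 -0.122 0.067 -0.015;0.414 -0.122 0.067 -0.015;0.414 -0.122 0.067 -0.015",
)

```text
clock: 5.32
tool_pos: [0.501, 0.1193, 0.1669]
eef_rot: [0.654, 0.756, -0.001, 0.001]
contact_force: [-0.3, -1.1, 0.1]
opening: 0.405
finger_force: 15.0
```

Run:
```python
from h import *
legs([(.502,.122,.110,8.3)])
```

```text
now 5.3167 [0.501  0.1193 0.1669] 8.25 open 0.405
(0.502, 0.122, 0.11, 8.3) row 0.0085 0.0046 0.1895 -0.0001 n=1.4
```

Request:
send_rows(
  rows="0.009 0.005 0.1 0;0.009 0.005 0.15 0;0.009 0.005 0.17 0;0.009 0.005 0.188 0;0.009 0.005 0.188 0;0.009 0.005 0.188 0",
)

```text
clock: 5.82
tool_pos: [0.5017, 0.1246, 0.1111]
eef_rot: [0.653, 0.757, 0.0, 0.0]
contact_force: [0.7, 0.2, 0.4]
opening: 0.406
finger_force: 15.0
```

Request:
send_rows(
  rows="0 0 0 0;0 0 0 0;0 0 0 0;0 0 0 0",
  jaw=-0.1,
)

```text
clock: 6.15
tool_pos: [0.5013, 0.1256, 0.1111]
eef_rot: [0.653, 0.758, 0.0, 0.0]
contact_force: [0.7, 1.1, -1.6]
opening: 0.554
finger_force: 0.0
```

Request:
send_rows(
  rows="0 0 -0.05 0;0 0 -0.12 0;0 0 -0.22 0;-0.1 0 -0.3 0;-0.2 0 -0.3 0;-0.35 0 -0.3 0;-0.5 0 -0.3 0;-0.5 0 -0.3 0;-0.5 0 -0.3 0;-0.5 0 -0.3 0",
)

```text
clock: 6.98
tool_pos: [0.5231, -0.0224, 0.2007]
eef_rot: [0.653, 0.757, 0.0, -0.0]
contact_force: [0.4, 0.5, 0.5]
opening: 0.55
finger_force: 0.0
```

```bash
cat >> h.py <<'E'
def pan(name):
    t,d,c=snap("top"); yy,xx=np.mgrid[0:420,0:560]; W=pts(d,c,np.c_[xx.ravel(),yy.ravel()]).reshape(420,560,3)
    ex=np.array([.9895,.1447]); ey=np.array([-.1447,.9895]); o=W[...,:2]-[.490,.201]; lx=o@ex; ly=o@ey
    hs=cv2.cvtColor(t,cv2.COLOR_RGB2HSV); g=(abs(lx)<.055)&(abs(ly)<.1)&(hs[...,1]<60)&(W[...,2]>.07)&(W[...,2]<.125)
    print("pan z",np.median(W[g][:,2]).round(4),g.sum())
    for lo,hi,n in(((70,70,50),(95,255,255),"green"),((18,100,80),(30,255,255),"puck")):
        for ce,s,m in blobs(t,lo,hi,40):
            w=np.median(W[m],0); q=w[:2]-[.490,.201]
            if abs(q).max()<.15: print(n,"pan-frame",(q@ex).round(4),(q@ey).round(4),"top z",w[2].round(4))
    p,d,c=snap("scene"); a=cv2.resize(p[110:230,235:395],(560,420),interpolation=2); save(a,name)
    return p
E
python3 - <<'E'
from h import *
pan("sc1.png")
legs([(.53,-.03,.19,3),(.4945,-.1615,.13,-1.5)])
E
```

```text
pan z 0.0981 2640
green pan-frame -0.0016 -0.0758 top z 0.1196
puck pan-frame -0.0121 0.0611 top z 0.1262
now 7.0833 [ 0.523  -0.0204  0.2005] 8.69 open 0.547
(0.53, -0.03, 0.19, 3) row -0.0350 0.0182 0.0352 0.0158 n=0.8
(0.4945, -0.1615, 0.13, -1.5) row -0.4315 -0.1411 0.2000 0.0125 n=3.6
```

View pics/sc1.png

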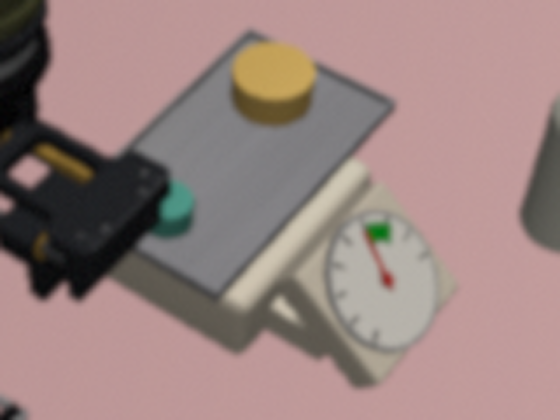

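The first tablet lies flat on the pan. The pan has sunk about 26.9 mm and the pointer is at the left edge of the green band. A second tablet should bring it to about 32.6 mm, mid-band, so I fetch the tablet at (0.4945,-0.1615).

Request:
send_rows(
  rows="-0.47 -0.08 0.05 0.028;-0.47 -0.08 0.05 0.028;-0.47 -0.08 0.05 0.028;-0.47 -0.08 0.23 0.028;-0.47 -0.08 0.23 0.028;-0.47 -0.08 0.23 0.028;-0.47 -0.08 0.23 0.028",
  jaw=-0.14,
)

```text
clock: 7.67
tool_pos: [0.5203, -0.1636, 0.1311]
eef_rot: [0.716, 0.698, -0.0, -0.001]
contact_force: [0.2, -0.1, 0.4]
opening: 0.569
finger_force: 0.0
```

Run:
```python
from h import *
wristtabs()
legs([(.4945,-.1615,.045,-1.5)])
```

```text
tab [251. 203.] [ 229  181   44   46 1611] top z 0.0253 c 0.4939 -0.1615 r 17.7 mean [ 0.4941 -0.161   0.025 ]
tab [348. 253.] [329 241  43  31 630] top z 0.0248 c 0.5772 -0.2172 r 17.6 mean [ 0.5784 -0.2079  0.0246]
tab [250. 268.] [ 232  246   39   45 1453] top z 0.0253 c 0.4895 -0.2218 r 18.0 mean [ 0.4903 -0.2209  0.025 ]
now 7.7167 [ 0.5212 -0.1635  0.1321] -1.38 open 0.569
(0.4945, -0.1615, 0.045, -1.5) row 0.0044 -0.0891 0.2902 0.0003 n=2.2
```

Request:
send_rows(
  rows="0.004 -0.089 0.1 0;0.004 -0.089 0.2 0;0.004 -0.089 0.29 0;0.004 -0.089 0.29 0;0.004 -0.089 0.29 0;0.004 -0.089 0.29 0",
)

```text
clock: 8.22
tool_pos: [0.4955, -0.1633, 0.0464]
eef_rot: [0.716, 0.698, 0.001, 0.001]
contact_force: [-0.3, -0.3, 0.7]
opening: 0.568
finger_force: 0.0
```

Run:
```python
from h import *
legs([(.494,-.1615,.0065,-1.5)])
```

```text
now 8.2167 [ 0.4955 -0.1633  0.0464] -1.48 open 0.568
(0.494, -0.1615, 0.0065, -1.5) row 0.0057 -0.0051 0.1331 0.0001 n=1.0
```

Request:
send_rows(
  rows="0.005 -0.005 0.07 0;0.005 -0.005 0.13 0;0.005 -0.005 0.13 0;0.005 -0.005 0.13 0",
)

```text
clock: 8.55
tool_pos: [0.4932, -0.1623, 0.0069]
eef_rot: [0.717, 0.697, 0.0, 0.001]
contact_force: [0.2, -0.9, 0.4]
opening: 0.569
finger_force: 0.0
```

Request:
send_rows(
  rows="0 0 0 0;0 0 0 0;0 0 0 0;0 0 0 0;0 0 0 0;0 0 0 0",
  jaw=1,
  force=15,
)

```text
clock: 9.05
tool_pos: [0.4932, -0.1627, 0.007]
eef_rot: [0.717, 0.697, 0.001, 0.001]
contact_force: [0.8, 0.4, 7.9]
opening: 0.4
finger_force: 15.0
```

Request:
send_rows(
  rows="0 0 -0.1 0;0 0 -0.2 0;0 0 -0.33 0;0 0 -0.47 0;0 0 -0.6 0;0 0 -0.6 0;0 0 -0.6 0",
)

```text
clock: 9.63
tool_pos: [0.4936, -0.1629, 0.1883]
eef_rot: [0.717, 0.697, 0.002, 0.002]
contact_force: [-0.7, 0.1, -1.3]
opening: 0.405
finger_force: 15.0
```

Run:
```python
from h import *
legs([(.50,.02,.19,3),(.494,.172,.165,8.3)])
```

```text
now 9.6333 [ 0.4936 -0.1629  0.1883] -1.59 open 0.405
(0.5, 0.02, 0.19, 3) row 0.6100 0.0044 -0.0056 -0.0128 n=4.4
(0.494, 0.172, 0.165, 8.3) row 0.5070 0.0065 0.0833 -0.0147 n=3.7
```

Request:
send_rows(
  rows="0.61 0.004 -0.006 -0.013;0.61 0.004 -0.006 -0.013;0.61 0.004 -0.006 -0.013;0.61 0.004 -0.006 -0.013;0.61 0.004 -0.006 -0.013;0.61 0.004 -0.006 -0.013",
)

```text
clock: 10.13
tool_pos: [0.4974, 0.0266, 0.1861]
eef_rot: [0.684, 0.729, 0.0, -0.002]
contact_force: [-0.5, -0.3, 0.5]
opening: 0.4
finger_force: 15.0
```

Request:
send_rows(
  rows="0.507 0.007 0.083 -0.015;0.507 0.007 0.083 -0.015;0.507 0.007 0.083 -0.015;0.507 0.007 0.083 -0.015;0.507 0.007 0.083 -0.015;0.507 0.007 0.083 -0.015;0.507 0.007 0.083 -0.015",
)

```text
clock: 10.72
tool_pos: [0.4919, 0.1701, 0.1617]
eef_rot: [0.654, 0.757, -0.002, 0.0]
contact_force: [0.1, -0.3, -0.6]
opening: 0.408
finger_force: 15.0
```

Run:
```python
from h import *
legs([(.494,.172,.1045,8.3)])
```

```text
now 10.7167 [0.4919 0.1701 0.1617] 8.39 open 0.408
(0.494, 0.172, 0.1045, 8.3) row 0.0054 0.0077 0.1908 0.0002 n=1.4
```

Request:
send_rows(
  rows="0.005 0.008 0.1 0;0.005 0.008 0.15 0;0.005 0.008 0.17 0;0.005 0.008 0.19 0;0.005 0.008 0.19 0;0.005 0.008 0.19 0",
)

```text
clock: 11.22
tool_pos: [0.4948, 0.1734, 0.1059]
eef_rot: [0.653, 0.757, 0.0, 0.0]
contact_force: [1.2, -0.5, 0.6]
opening: 0.407
finger_force: 15.0
```

Request:
send_rows(
  rows="0 0 0 0;0 0 0 0;0 0 0 0;0 0 0 0",
  jaw=-0.1,
)

```text
clock: 11.55
tool_pos: [0.4947, 0.1744, 0.106]
eef_rot: [0.653, 0.758, 0.0, 0.0]
contact_force: [0.4, 1.0, -0.5]
opening: 0.552
finger_force: 0.0
```

Request:
send_rows(
  rows="0 0 -0.05 0;0 0 -0.12 0;0 0 -0.22 0;-0.1 0 -0.3 0;-0.2 0 -0.35 0;-0.35 0 -0.35 0;-0.5 0 -0.35 0;-0.62 0 -0.35 0;-0.62 0 -0.35 0;-0.62 0 -0.35 0",
  jaw=0.2,
)

```text
clock: 12.38
tool_pos: [0.5221, -0.0134, 0.2108]
eef_rot: [0.655, 0.755, -0.0, 0.001]
contact_force: [-0.2, 1.3, -0.0]
opening: 0.404
finger_force: 0.0
```

Run:
```python
from h import *
pan("sc2.png")
legs([])
```

```text
pan z 0.0926 2457
green pan-frame -0.001 -0.0756 top z 0.1143
green pan-frame -0.001 -0.0267 top z 0.1143
puck pan-frame -0.0116 0.0609 top z 0.1201
now 12.4833 [ 0.5218 -0.0086  0.2105] 8.55 open 0.4
```

View pics/sc2.png

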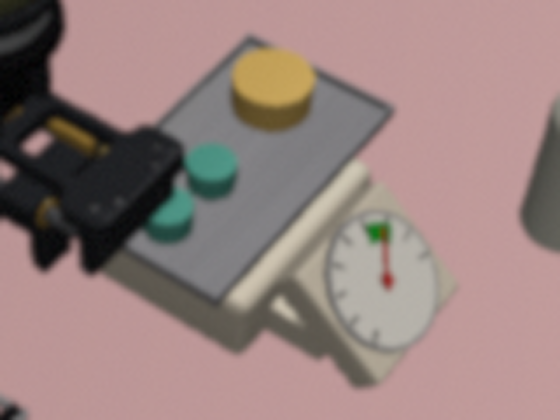

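Both tablets and the puck lie on the pan. The pan has sunk about 32.4 mm, and the pointer at (386,232) rests inside the green patch. Next is the lid: I measure its angle from the top and wrist cameras.

Run:
```python
from h import *
for n in("top","scene"):
    p,d,c=snap(n); yy,xx=np.mgrid[0:420,0:560]; k=(d>0).ravel(); W=pts(d,c,np.c_[xx.ravel(),yy.ravel()][k])
    m=(W[:,0]>.44)&(W[:,0]<.63)&(W[:,1]<-.245)&(W[:,1]>-.34)&(W[:,2]>.045)&(W[:,2]<.18); q=W[m]
    a,b=np.polyfit(q[:,2],q[:,1],1); print(n,m.sum(),"y=%.3f z + %.4f"%(a,b),"y at hinge",a*.0355+b,"theta",np.pi/2-np.arctan(a),"zmax",np.percentile(q[:,2],99),q[:,1].min())
legs([(.535,-.19,.23,-1.5),(.535,-.345,.23,-1.5),(.535,-.345,.12,-1.5)])
```

```text
top 1740 y=-0.283 z + -0.2426 y at hinge -0.2526845124456559 theta 1.8467857552488331 zmax 0.16002961302827906 -0.29264382775210435
scene 1595 y=-0.289 z + -0.2410 y at hinge -0.2512729674641586 theta 1.851853859687699 zmax 0.16116779223971123 -0.2904313757039871
now 12.5833 [ 0.5218 -0.0075  0.2105] 8.7 open 0.401
(0.535, -0.19, 0.23, -1.5) row -0.6082 -0.0485 -0.0650 0.0283 n=4.4
(0.535, -0.345, 0.23, -1.5) row -0.5165 0.0135 0.0000 -0.0000 n=3.7
(0.535, -0.345, 0.12, -1.5) row 0.0000 0.0000 0.3667 -0.0000 n=2.6
```

Request:
send_rows(
  rows="-0.2 -0.02 -0.065 0.028;-0.608 -0.049 -0.065 0.028;-0.608 -0.049 -0.065 0.028;-0.608 -0.049 -0.065 0.028;-0.608 -0.049 -0.065 0.028;-0.608 -0.049 -0.065 0.028;-0.608 -0.049 -0.065 0.028",
  jaw=1,
  force=10,
)

```text
clock: 13.17
tool_pos: [0.5346, -0.1915, 0.2298]
eef_rot: [0.717, 0.697, 0.0, -0.0]
contact_force: [-0.7, 0.7, -0.6]
opening: 0.006
finger_force: 0.0
```

Request:
send_rows(
  rows="-0.517 0.014 0 0;-0.517 0.014 0 0;-0.517 0.014 0 0;-0.517 0.014 0 0;-0.517 0.014 0 0;-0.517 0.014 0.1 0;-0.517 0.014 0.2 0;-0.517 0.014 0.3 0;-0.517 0.014 0.3 0;-0.517 0.014 0.3 0",
)

```text
clock: 14.0
tool_pos: [0.5346, -0.3437, 0.1389]
eef_rot: [0.715, 0.699, 0.0, -0.002]
contact_force: [0.2, 0.3, 0.6]
opening: 0.006
finger_force: 0.0
```

Run:
```python
from h import *
yh,zh=-.252,.0355
# finger centre y is 9 mm behind the contact corner while pushing sideways
L=[]
for th,r in((1.7,.105),(1.5,.105),(1.25,.105),(1.0,.105),(.75,.105),(.5,.105),(.25,.105)):
    cy=yh+r*np.cos(th)-.004*np.sin(th); cz=zh+r*np.sin(th)+.004*np.cos(th); L.append((.535,cy-.009,max(cz-.01,0),-1.5))
for l in L: print(np.round(l,4))
s=sensors.get_state(); legs([]); p=s["tool_pos"]
for l in L: print("cum x %.3f z %.3f"%((l[1]-p[1])/.3,(p[2]-l[2])/.3))
```

```text
[ 0.535  -0.2785  0.1291 -1.5   ]
[ 0.535  -0.2576  0.1305 -1.5   ]
[ 0.535  -0.2317  0.1264 -1.5   ]
[ 0.535  -0.2076  0.116  -1.5   ]
[ 0.535  -0.1869  0.1    -1.5   ]
[ 0.535  -0.1708  0.0794 -1.5   ]
[ 0.535  -0.1603  0.0554 -1.5   ]
now 14.0 [ 0.5346 -0.3437  0.1389] -1.35 open 0.006
cum x 0.217 z 0.033
cum x 0.287 z 0.028
cum x 0.373 z 0.042
cum x 0.454 z 0.076
cum x 0.523 z 0.130
cum x 0.577 z 0.198
cum x 0.612 z 0.278
```

Request:
send_rows(
  rows="0.1 0 0.033 0;0.15 0 0.033 0;0.2 0 0.033 0;0.25 0 0.033 0;0.29 0 0.033 0;0.33 0 0.036 0;0.373 0 0.042 0;0.41 0 0.057 0;0.45 0 0.076 0;0.45 0 0.076 0",
)

```text
clock: 14.83
tool_pos: [0.5376, -0.2081, 0.1157]
eef_rot: [0.715, 0.699, 0.0, -0.002]
contact_force: [-0.1, 0.1, -0.1]
opening: 0.004
finger_force: 0.0
```

```bash
cat >> h.py <<'E'
def lid():
    for n in("top","scene"):
        p,d,c=snap(n); yy,xx=np.mgrid[0:420,0:560]; k=(d>0).ravel(); W=pts(d,c,np.c_[xx.ravel(),yy.ravel()][k])
        m=(W[:,0]>.442)&(W[:,0]<.478)&(W[:,1]<-.12)&(W[:,1]>-.34)&(W[:,2]>.037)&(W[:,2]<.18); q=W[m]
        if len(q)<20: print(n,"few",len(q)); continue
        ce=q.mean(0)[1:]; v=np.linalg.svd(q[:,1:]-ce,full_matrices=False)[2][0]; print(n,len(q),ce.round(4),"slope ang",np.arctan2(v[1],v[0]).round(3)%np.pi,"zmax",np.percentile(q[:,2],98).round(4))
E
python3 - <<'E'
from h import *
lid(); legs([])
E
```

```text
top 100 [-0.195   0.1112] slope ang 1.101592653589793 zmax 0.1346
scene 143 [-0.2428  0.0509] slope ang 0.932592653589793 zmax 0.0664
now 14.9333 [ 0.5374 -0.2115  0.1164] -1.51 open 0.004
```

Request:
send_rows(
  rows="0.04 0 0.027 0;0.075 0 0.053 0;0.1 0 0.085 0;0.13 0 0.123 0;0.15 0 0.16 0;0.165 0 0.2 0;0.18 0 0.225 0;0.18 0 0.225 0",
)

```text
clock: 15.6
tool_pos: [0.5384, -0.1565, 0.0477]
eef_rot: [0.716, 0.698, -0.001, -0.002]
contact_force: [0.1, 0.4, -0.1]
opening: 0.005
finger_force: 0.0
```

Run:
```python
from h import *
lid(); legs([(.537,-.155,.0395,-1.5)])
```

```text
top 89 [-0.1289  0.1176] slope ang 1.458592653589793 zmax 0.1581
scene 596 [-0.2079  0.0618] slope ang 1.2275926535897932 zmax 0.1562
now 15.7 [ 0.5393 -0.1581  0.0493] -1.55 open 0.001
(0.537, -0.155, 0.0395, -1.5) row 0.0103 -0.0078 0.0328 -0.0002 n=0.3
```

Request:
send_rows(
  rows="0.01 0 0.02 0;0.01 0 0.03 0;0.01 0 0.04 0;0.01 0 0.05 0;0.01 0 0.05 0;0.01 0 0.05 0",
)

```text
clock: 16.2
tool_pos: [0.5401, -0.1553, 0.0394]
eef_rot: [0.717, 0.697, 0.001, 0.001]
contact_force: [-7.5, 3.2, 42.4]
opening: 0.006
finger_force: 20.8
```

The press reads 42 N at TCP z = 0.0394, which is the lid's shut height. I lift off and verify.

Request:
send_rows(
  rows="0 0 -0.1 0;0 0 -0.2 0;0 0 -0.33 0;0 0 -0.47 0;0.1 0 -0.55 0;0.2 0 -0.55 0;0.3 0 -0.55 0;0.3 0 -0.55 0;0.3 0 -0.55 0",
)

```text
clock: 16.95
tool_pos: [0.5422, -0.0632, 0.1999]
eef_rot: [0.715, 0.699, 0.0, -0.0]
contact_force: [0.9, -0.5, -0.2]
opening: 0.006
finger_force: 0.0
```

Run:
```python
from h import *
pan("x.png")
for n in("top","scene"):
    p,d,c=snap(n); yy,xx=np.mgrid[0:420,0:560]; k=(d>0).ravel(); W=pts(d,c,np.c_[xx.ravel(),yy.ravel()][k])
    m=(W[:,0]>.442)&(W[:,0]<.628)&(W[:,1]<-.14)&(W[:,1]>-.245)&(W[:,2]<.1); q=W[m]
    A=np.c_[q[:,1],np.ones(len(q))]; print(n,len(q),"slope,z0",np.linalg.lstsq(A,q[:,2],rcond=None)[0],"z med",np.median(q[:,2]))
save(p,"end.png"); legs([]); print(sensors.get_state()["contact_force"])
```

```text
pan z 0.0925 2471
green pan-frame -0.0009 -0.0756 top z 0.1142
green pan-frame -0.0011 -0.0267 top z 0.1141
puck pan-frame -0.0116 0.0607 top z 0.1205
top 29 slope,z0 [-0.04783438  0.02880505] z med 0.04045768345263978
scene 3982 slope,z0 [-0.00037662  0.03887236] z med 0.03893321780076703
now 17.15 [ 0.5418 -0.0673  0.1995] -1.72 open 0.005
[1.0221905  0.80996141 0.36391205]
```

View pics/end.png

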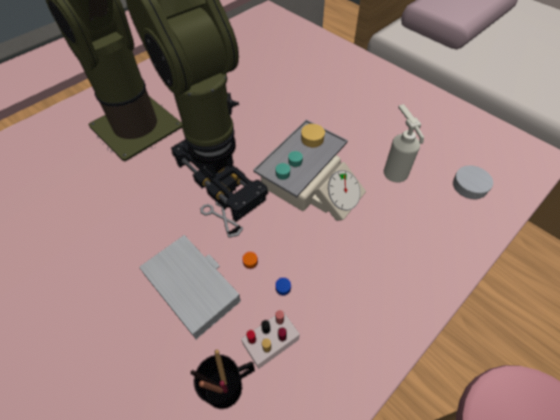

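The lid at (189,284) is flat and shut: slope about 0, height 39 mm. The pan still reads about 32.5 mm sunk with the pointer in the band, and the bystanders have not moved.

```bash
python3 -c "
from plant import finish_job; print(finish_job())"
```

```text
the job is handed in; nothing more can be done
None
```

The job is handed in: two green tablets were added beside the puck, the pointer rests in the green band (pan sunk about 32.5 mm), the tin's lid is pressed fully shut, and the bystanders stand where they were; the hand-in returned no verdict.

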